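# Hold the hardness stand's lever on a rubber disc

## Task

Take the round solid rubber disc out of the specimen tray, set it flat on the hardness stand's table with its centre under the foot and let go of it. Then gently press the stand's lever down by its ball until the foot sits on the disc and the weight rides free, clear of the collar that carried it, so that the weight alone loads the disc and none of your push does. Finish while still holding the lever down there; leave the other specimens in their compartments, and the brass weight and the caliper where they are.

Things in the scene. Friction and masses are not known exactly. Their poses are not given: they have to be found in the camera images.
- stand: White hardness stand fixed to the bench. Base 250 x 130 mm; its ground steel top is the specimen table, 40 mm above the bench, x -110 to +140, y +-65 mm. Column (30 mm) at x = +100 mm bears a head (60 mm wide, 188 to 247 mm above the bench). Origin: on the bench, under the foot's axis; x to the rear, z up. The open front (-x) faces the tray; lever on its left (+y), away from the robot.
- gauge: Hangs loose: rod with grey gauge head (25 deep in x, 56 wide, 74 tall, underside 20 mm above the foot), foot below, steel weight on top (62 mm diameter, 34 tall, top of its nub 336 mm above the bench); 1 kg in all. Its weight sits on the collar and can rise 8 mm off it; after that the sleeve bears on the gauge head and your push loads the foot. Origin: on axis, underside of weight.
- foot (a point): Centre of the flat underside of the foot, a steel stem 18 mm in diameter. At rest it hangs 44 mm above the table (84 mm above the bench), lever up.
- collar_top (a point): Centre of the top face of the collar (44 mm diameter) of the steel sleeve that the lever moves; 290 mm above the bench at rest. Moves straight down 36 mm per radian of lever travel.
- weight_under (a point): Centre of the underside of the weight. At rest it sits on collar_top; with the foot on the disc it stops, and a gap opens over the collar as the lever goes on down. The weight rides free at a gap of 1 to 7 mm.
- lever (a joint): Hand lever, rad: 0 = up, pointing to stand -x, 0.60 above level; grows downward; stop 1.15; a spring returns it. Axis along the stand's y at stand x +35 mm, 218 mm above the bench; ball centre 165 mm from it. With the 12 mm disc the foot touches at about 0.89; weight rides free 0.92 to 1.08 (middle 1.00); from 1.11 your push loads the foot. Ball load 3 N at 0, 6 N at 0.85, 9 N at 1.
- knob_center (a point): Centre of the black plastic ball, 32 mm diameter, at the lever's end; the 12 mm steel bar runs from it to the rear. This point is at rest at stand x -101, y +125 mm, 311 mm above the bench; at lever 1.00 at x -117, y +125 mm, 154 mm above the bench. Free on its sides, above and below: pinch it from above or press it, following its arc.
- tray: White plastic specimen tray, heavy (3 kg), 212 x 120 x 22 mm, walls, dividers and floor 4 mm thick. Three compartments in a row along its x, each 65 mm (x) by 112 mm (y), centres 69 mm apart. Origin: centre of the underside.
- disc: The specimen to test: solid round disc of hard black rubber, 44 mm diameter, 12 mm thick, about 24 g, lying flat in the middle of one of the three compartments (any). Origin: centre of its underside.
- square: Another specimen in the tray: square plate of the same rubber, 40 x 40 x 12 mm. Leave it. Origin: centre of its underside.
- ring: Another specimen in the tray: ring of the same rubber, 44 mm outside, 24 mm hole, 12 mm thick. Leave it. Origin: centre of its underside.
- testweight: Brass check weight, 38 mm diameter, 72 mm tall with a small knob, standing on the bench. Leave it. Origin: centre of its underside.
- caliper: Digital caliper, 230 mm long, 14 mm thick at its black display, lying on the bench. Leave it. Origin: under the middle of its beam; x along the beam.

How it is judged:
By the outcome, as a careful person would: the job done as asked, in the order asked, and still so for the second after the job is handed in, while the arm keeps its last pose, push and grip.
It also fails if it takes over 69 s, if anything falls off the work surface, if the arm or the gripper's body presses on something with over 40 N, if the wrist force passes 120 N, or if a joint passes its speed limit or range.

## Robot

A 7-joint arm with a two-finger parallel gripper is mounted at the origin on the work surface. World frame = base frame: x ahead of the robot, y to its left, z up, the work surface at z = 0. Lengths are in m, angles in rad, forces in N, time in s.
With the tool pointing down it reaches from about 0.35 to 0.9 m from the base axis. Payload 7.2 kg.
Tool frame: the origin (TCP) lies on the centre line of the jaws, within the pads' length; the fingertips stand 19 mm ahead of it and the grasp point (between the pads) is the TCP; z points along the fingers, y is the line along which they close (so a half turn about z gives the same grasp; the last joint's range is limited). The gripper opens to 88 mm and grips with 3 to 60 N. Pads are 20 mm wide; open, the fingers measure 115 mm over their backs; the gripper's body (75 mm by 178 mm) begins 61 mm behind the grasp point.
Start: joints at [1.161, 0.411, -0.013, 1.596, 0.006, 1.134, -0.082], TCP at [0.209, -0.589, 0.242] pointing down, gripper open.
Joint ranges: [-2.95, 2.95], [-0.29, 1.99], [-1.47, 1.44], [0.14, 2.54], [-1.03, 4.17], [0.13, 1.85], [-2.86, 2.86]. Speed limits (rad/s): [2.39, 2.39, 3.01, 3.01, 3.14, 3.14, 3.14].

## Interface

Orientations are given as a unit quaternion [w, x, y, z].
In Python, from bench import r gives the robot as it stands.
- The arm moves only by the tool arm_command, never from a script. Its argument "plan" is one flat list of numbers, 7 for each row, row after row: the finger opening in m, from 0 to 0.0878, then the shift along the tool's x, y, z in m, then the turn, a rotation vector about the tool's x, y, z in degrees. In form: [fingers, tx, ty, tz, wx, wy, wz, fingers, tx, ty, tz, wx, wy, wz, ...]. A call has 1 to 20 rows; each row shifts and turns the commanded pose from where the row before left it, along the tool's axes as they then stand; what a row does not reach is not made up. A row lasts 1/8 s, in which the tool goes at most 62.5 mm and 10.7 degrees, less where a joint would pass 70% of its speed; a pose out of reach is approached as far as the arm can. A call is refused whole if a number of a shift passes 0.0625 or a number of a turn 10.7, either way. A call with a gripper value outside its range is refused whole. The fingers move at their own pace and stop on an object; the grip force is fixed at half the most. Time passes only in rows, so rows that do not move let the fingers close. It gives the time, the measured TCP pose, the force, the opening and the grip force at its end, in the units of the state.
- r.observe(): the state, without advancing time (a new reading comes with each control period).
- r.read_camera(name): name is "side" or "top" or "wrist"; returns a dict with "image" (480x640x3 uint8, blue, green, red), "mtx" (3x3 intrinsics, pixels), "origin" and "attitude" of the camera in the world. Camera axes: x right, y up, looking along -z (the intrinsics and any distortion apply to the point x, -y, -z); pixel columns grow to the right and rows downward; lengths in m; the calibration is good to about 2 mm. The wrist camera is an equidistant fisheye: a pixel r from the principal point sees the ray r / f radians off the axis. A picture is of the moment at which its call begins. There is no depth.
- r.close_job(): hands the job in; it is judged then, once.
The state is a dict: "clock": time; "qpos": joint angles; "joint_vel": joint speeds; "tau": joint torques, N m; "tcp_pos": TCP position; "eef_rot": TCP orientation; "contact_force": force on the tool from outside, world axes, zero at the start; "moment": the same for the moment, N m; "gripper_width": finger opening in m; "grip_force": force on a finger pad.
Only numpy, scipy, OpenCV 4.12 (cv2) and the standard library are available. Lean on these libraries where they do the work, as an engineer would, in place of code of your own. Each camera call takes 0.05 s, during which the arm holds its last target. There are 200 camera calls.

## Working session

There is one attempt and no reset: what is moved stays moved. The work goes in short steps, Python scripts to look and compute and a tool call to move; the robot and the scene stay as the last step left them, time stands still between calls to the robot, and variables do not carry over. Pictures are saved under pics/ and viewed, at most 10 in all, crops included, and the job is handed in when it is done.

Besides the shell and the picture viewer there is one more tool, called as a command line: name --argument value ..., lists and objects as JSON in quotes. arm_command: Moves the arm, as the interface text tells. Its arguments: {"type":"object","properties":{"plan":{"type":"array"}},"required":["plan"]}

```bash
mkdir -p pics
python3 - <<'E'
from bench import r
import cv2,numpy as np,pickle
d={}
for n in("side","top"):
    c=r.read_camera(n); d[n]=c; cv2.imwrite(f"pics/{n}0.png",c["image"])
    print(n,c["mtx"],c["origin"],c["attitude"],[k for k in c])
pickle.dump(d,open("c0.pkl","wb"))
s=r.observe();print(s["clock"],s["tcp_pos"],s["eef_rot"],s["contact_force"])
E
```

```text
side [[581.71508304   0.         329.53298354]
 [  0.         581.71508304 241.17792317]
 [  0.           0.           1.        ]] [0.10024316 0.63731618 0.97823119] [-0.36305568 -0.14978449  0.33094687  0.85803808] ['image', 'mtx', 'origin', 'attitude']
top [[582.65709239   0.         327.05668039]
 [  0.         582.65709239 235.98822853]
 [  0.           0.           1.        ]] [0.53160228 0.13177021 1.45071868] [-0.70644481 -0.02794482  0.02597427  0.7067391 ] ['image', 'mtx', 'origin', 'attitude']
0.1 [ 0.20929042 -0.58845995  0.24092641] [-6.80300994e-04  9.85430569e-01  1.70076753e-01 -1.68750313e-04] [ 0.90326529 -0.24938358  0.3810655 ]
```

View pics/top0.png

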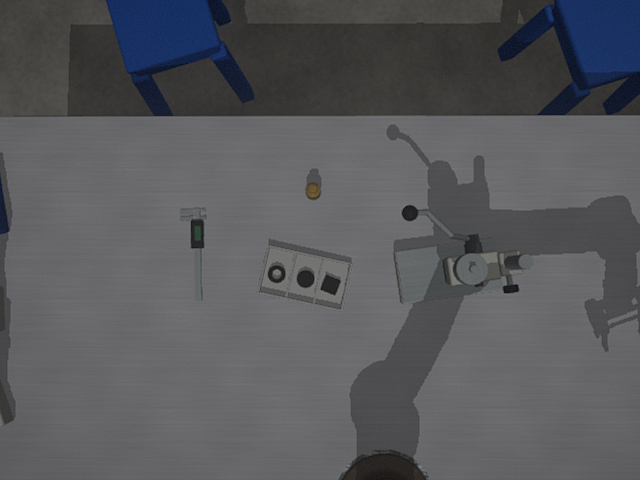

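View pics/side0.png

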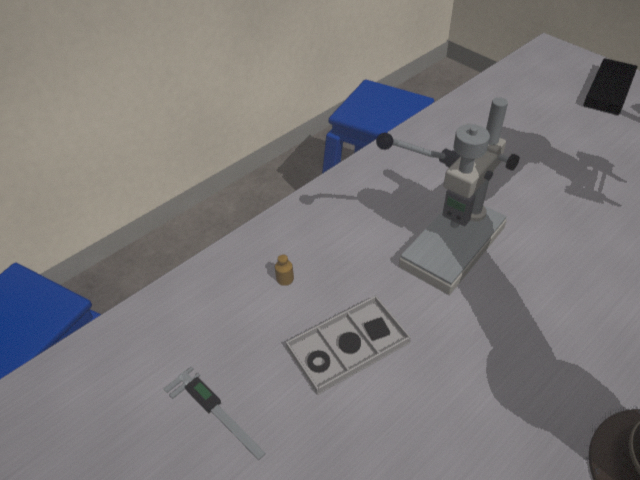

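The top view shows the ring, disc and square left to right, with the disc in the middle compartment at (306,278). The weight is at (471,268) and the ball at (410,213), and the stand's rear points to image right (world -y). The side view agrees: disc at (349,343), ball at (385,141), weight top at (472,133).

```bash
cat > h.py <<'E'
import numpy as np,cv2
from scipy.spatial.transform import Rotation as R
def rot(q): return R.from_quat([q[1],q[2],q[3],q[0]])
def ray(c,uv):
    K=c["mtx"]; v=np.array([(uv[0]-K[0,2])/K[0,0],-(uv[1]-K[1,2])/K[1,1],-1.])
    return np.array(c["origin"]),rot(c["attitude"]).apply(v)
def onz(c,uv,z):
    o,d=ray(c,uv); return o+d*(z-o[2])/d[2]
def tri(c1,u1,c2,u2):
    A=[];b=[]
    for c,u in((c1,u1),(c2,u2)):
        o,d=ray(c,u); d/=np.linalg.norm(d); P=np.eye(3)-np.outer(d,d); A.append(P);b.append(P@o)
    return np.linalg.lstsq(np.vstack(A),np.hstack(b),rcond=None)[0]
def px(c,p):
    v=rot(c["attitude"]).inv().apply(np.array(p)-c["origin"]); K=c["mtx"]
    return np.array([K[0,2]-K[0,0]*v[0]/v[2],K[1,2]+K[1,1]*v[1]/v[2]])
def blob(img,mask_fn,near,rad):
    m=mask_fn(img.astype(int)).astype(np.uint8); k=np.zeros_like(m); cv2.circle(k,near,rad,1,-1); m*=k
    n,l,s,ce=cv2.connectedComponentsWithStats(m); i=1+np.argmax(s[1:,4]); return ce[i],s[i]
E
python3 - <<'E'
from h import *; import pickle
d=pickle.load(open("c0.pkl","rb")); T,S=d["top"],d["side"]
dark=lambda a:a.max(2)<50
for nm,t,s,z in(("knob",(410,213),(385,141),.311),("disc",(306,278),(349,343),.016),("square",(331,284),(377,328),.016)):
    a,sa=blob(T["image"],dark,t,14);b,sb=blob(S["image"],dark,s,16)
    print(nm,a,sa[2:],b,sb[2:],"tri",tri(T,a,S,b).round(4),"onz",onz(T,a,z).round(4),onz(S,b,z).round(4))
crop=lambda im,x,y,w,h,k:cv2.resize(im[y:y+h,x:x+w],None,fx=k,fy=k,interpolation=cv2.INTER_CUBIC)
a=crop(T["image"],250,195,300,130,2.6); b=crop(S["image"],380,90,150,130,2.2)*1
b=crop(S["image"],270,95,260,120,3)
b=cv2.resize(b,(a.shape[1],int(b.shape[0]*a.shape[1]/b.shape[1])))[:260]
im=np.vstack([a,b]); im=np.clip(im*1.6,0,255).astype(np.uint8); cv2.imwrite("pics/z1.png",im);print(im.shape)
E
```

```text
knob [409.58469945 212.68306011] [ 16  15 183] [383.81751825 141.24817518] [ 16  15 137] tri [ 0.6652 -0.0279  0.3066] onz [ 0.6646 -0.0274  0.311 ] [ 0.6616 -0.0235  0.311 ]Traceback (most recent call last):
  File "<stdin>", line 5, in <module>
  File "h.py", line 19, in blob
    n,l,s,ce=cv2.connectedComponentsWithStats(m); i=1+np.argmax(s[1:,4]); return ce[i],s[i]
                                                      ~~~~~~~~~^^^^^^^^^
    return _wrapfunc(a, 'argmax', axis=axis, out=out, **kwds)
    return bound(*args, **kwds)
ValueError: attempt to get argmax of an empty sequence
```

Run:
```python
from h import *; import pickle
d=pickle.load(open("c0.pkl","rb")); T,S=d["top"],d["side"]
for th in(60,75):
  dark=lambda a:a.max(2)<th
  for nm,t,s,z in(("knob",(410,213),(385,141),.311),("disc",(306,278),(349,343),.016),("square",(331,284),(377,328),.016)):
    try:
        a,sa=blob(T["image"],dark,t,14);b,sb=blob(S["image"],dark,s,16)
        print(nm,a.round(1),sa[2:],b.round(1),sb[2:],"tri",tri(T,a,S,b).round(4),"onz",onz(T,a,z).round(4),onz(S,b,z).round(4))
    except ValueError: print(nm,"none",th)
# weight: circle in top
g=cv2.cvtColor(T["image"],cv2.COLOR_BGR2GRAY); r0=g[240:300,440:505]
c=cv2.HoughCircles(cv2.resize(r0,None,fx=4,fy=4,interpolation=cv2.INTER_CUBIC),cv2.HOUGH_GRADIENT,1,40,param1=60,param2=20,minRadius=50,maxRadius=80)
for q in c[0][:3]: 
    u=(q[:2]+.5)/4-.5+[440,240]; print("circ",u,q[2]/4,onz(T,u,.324),"r m",q[2]/4/582.6*(1.4507-.324))
for p in((394,302),):print(onz(T,p,.04))
crop=lambda im,x,y,w,h,k:cv2.resize(im[y:y+h,x:x+w],None,fx=k,fy=k,interpolation=cv2.INTER_CUBIC)
a=crop(T["image"],385,200,160,110,4.75); b=crop(S["image"],370,90,160,60,4.75)
a=a[:,:760];im=np.vstack([a[:320],a[320:],b])[:598]; im=np.clip(im*1.7,0,255).astype(np.uint8)
cv2.imwrite("pics/z1.png",im);print(im.shape)
```

```text
knob [409.5 212.7] [ 16  16 189] [384.2 140.6] [ 16  16 198] tri [ 0.6647 -0.0278  0.3086] onz [ 0.6646 -0.0273  0.311 ] [ 0.6624 -0.0255  0.311 ]
disc [305.1 278.5] [ 17  18 229] [349.3 342.5] [ 21  20 321] tri [0.5362 0.1897 0.0056] onz [0.5367 0.1897 0.016 ] [0.5311 0.194  0.016 ]
square [330.1 284.5] [ 19  20 244] [376.3 328.5] [ 24  21 324] tri [0.5214 0.128  0.0056] onz [0.5217 0.1282 0.016 ] [0.5167 0.1332 0.016 ]
knob [409.9 212.6] [ 22  16 210] [384.2 140.6] [ 17  16 220] tri [ 0.6651 -0.0285  0.308 ] onz [ 0.6648 -0.028   0.311 ] [ 0.6625 -0.0256  0.311 ]
disc [305.1 278.2] [ 17  18 250] [349.2 342.3] [ 22  21 363] tri [0.5368 0.1896 0.0056] onz [0.5373 0.1897 0.016 ] [0.5314 0.1939 0.016 ]
square [330.1 284.2] [ 20  21 266] [376.4 328.5] [ 26  22 368] tri [0.522  0.1278 0.0048] onz [0.5227 0.1283 0.016 ] [0.5165 0.1331 0.016 ]
circ [471.75 268.5 ] 15.975 [ 0.55463549 -0.14431606  0.324     ] r m 0.030894326
[ 0.47999633 -0.02537187  0.04      ]
(598, 760, 3)
```

View pics/z1.png

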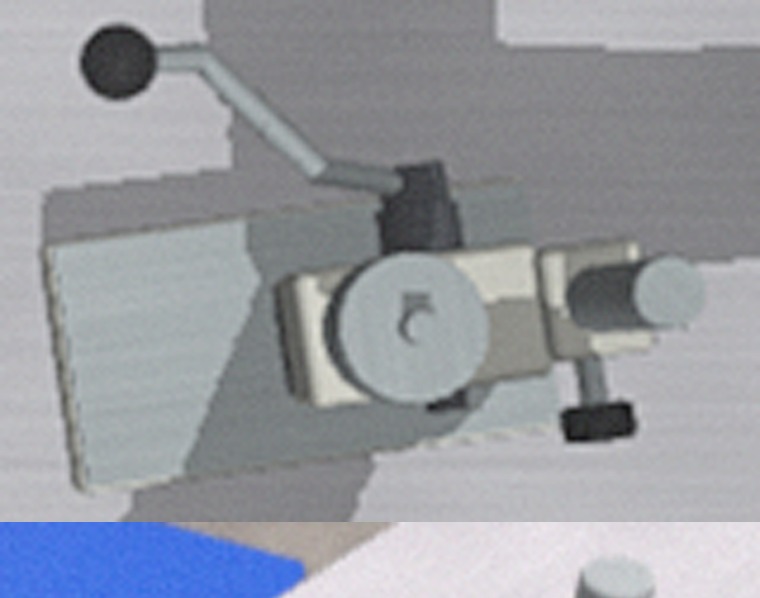

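The crop shows the ball at crop (118,62), the table's front corners at (45,245) and (82,490), and the weight centred at (413,326), all consistent with the measured stand pose (foot axis about (0.555,-0.144), yaw -82°). I plan to grip the disc with the tool tilted 50°, so that it fits under the gauge.

```bash
cat >> h.py <<'E'
SX=np.array([.135,-.991,0]); FOOT=np.array([.5546,-.1443,0]); SY=np.array([.991,.135,0]); TX=np.array([-.237,-.971,0])
def tool(f,deg):
    a=np.radians(deg); f=f/np.linalg.norm(f); z=np.sin(a)*f+np.array([0,0,-np.cos(a)])
    y=np.array([-f[1],f[0],0]); return R.from_matrix(np.c_[np.cross(y,z),y,z])
def rows(p,q,goals):
    """goals: (pos,R,n,grip); prints rounded rows in tool axes from pose p,q; returns the end pose"""
    p=np.array(p,float); out=[]
    for tp,tq,n,g in goals:
        for k in range(n,0,-1):
            d=np.round(q.inv().apply((np.array(tp)-p)/k),4); w=np.round(np.degrees((q.inv()*tq).as_rotvec())/k,1)
            out.append([g,*d,*w]); p=p+q.apply(d); q=q*R.from_rotvec(np.radians(w))
    print(",\n".join(",".join(f"{x+0:g}" for x in o) for o in out)); print(len(out),"rows; max",np.abs(np.array(out)[:,1:4]).max(),np.abs(np.array(out)[:,4:]).max())
    return p,q
E
python3 - <<'E'
from h import *; from bench import r
s=r.observe()
rows(s["tcp_pos"],rot(s["eef_rot"]),[((.38,-.15,.30),tool(TX,0),12,.07),((.5375,.22,.20),tool(TX,50),8,.07)])
E
```

```text
0.07,0.0256,-0.0297,-0.0049,0,0,-4.7,
0.07,0.028,-0.0275,-0.0049,0,0,-4.7,
0.07,0.0302,-0.0251,-0.0049,0,0,-4.7,
0.07,0.0321,-0.0225,-0.0049,0,0,-4.7,
0.07,0.0338,-0.0198,-0.0049,0,0,-4.7,
0.07,0.0354,-0.017,-0.0049,0,0,-4.7,
0.07,0.0366,-0.014,-0.0049,0,0,-4.7,
0.07,0.0376,-0.011,-0.0049,0,0,-4.8,
0.07,0.0384,-0.0078,-0.0049,0,0,-4.7,
0.07,0.039,-0.0046,-0.0048,0,0,-4.8,
0.07,0.0392,-0.0013,-0.0049,0,0,-4.7,
0.07,0.0391,0.0019,-0.0048,-0.1,-0.1,-4.8,
0.07,0.0496,0.0082,0.0125,0,-6.2,0,
0.07,0.0507,0.0081,0.007,0,-6.3,0,
0.07,0.0511,0.0082,0.0014,0,-6.2,0,
0.07,0.051,0.0081,-0.0041,0,-6.3,0,
0.07,0.0502,0.0082,-0.0096,0,-6.2,0,
0.07,0.0489,0.0081,-0.015,0,-6.3,0,
0.07,0.047,0.0082,-0.0203,0,-6.2,0,
0.07,0.0445,0.0081,-0.0253,0,-6.3,0
20 rows; max 0.0511 6.3
```

arm_command --plan '[0.07, 0.0256, -0.0297, -0.0049, 0, 0, -4.7, 0.07, 0.028, -0.0275, -0.0049, 0, 0, -4.7, 0.07, 0.0302, -0.0251, -0.0049, 0, 0, -4.7, 0.07, 0.0321, -0.0225, -0.0049, 0, 0, -4.7, 0.07, 0.0338, -0.0198, -0.0049, 0, 0, -4.7, 0.07, 0.0354, -0.017, -0.0049, 0, 0, -4.7, 0.07, 0.0366, -0.014, -0.0049, 0, 0, -4.7, 0.07, 0.0376, -0.011, -0.0049, 0, 0, -4.8, 0.07, 0.0384, -0.0078, -0.0049, 0, 0, -4.7, 0.07, 0.039, -0.0046, -0.0048, 0, 0, -4.8, 0.07, 0.0392, -0.0013, -0.0049, 0, 0, -4.7, 0.07, 0.0391, 0.0019, -0.0048, -0.1, -0.1, -4.8, 0.07, 0.0496, 0.0082, 0.0125, 0, -6.2, 0, 0.07, 0.0507, 0.0081, 0.007, 0, -6.3, 0, 0.07, 0.0511, 0.0082, 0.0014, 0, -6.2, 0, 0.07, 0.051, 0.0081, -0.0041, 0, -6.3, 0, 0.07, 0.0502, 0.0082, -0.0096, 0, -6.2, 0, 0.07, 0.0489, 0.0081, -0.015, 0, -6.3, 0, 0.07, 0.047, 0.0082, -0.0203, 0, -6.2, 0, 0.07, 0.0445, 0.0081, -0.0253, 0, -6.3, 0]'

```text
clock: 2.6
tcp_pos: [0.5319, 0.2078, 0.1994]
eef_rot: [0.251, 0.715, 0.564, -0.328]
contact_force: [1.0, -1.5, -2.5]
gripper_width: 0.0697
grip_force: 0.0
```

```bash
cat >> h.py <<'E'
def wray(c,uv):
    K=c["mtx"]; d=np.array([uv[0]-K[0,2],uv[1]-K[1,2]]); r=np.hypot(*d); t=r/K[0,0]
    v=np.array([np.sin(t)*d[0]/r,-np.sin(t)*d[1]/r,-np.cos(t)]); return np.array(c["origin"]),rot(c["attitude"]).apply(v)
def wonz(c,uv,z):
    o,d=wray(c,uv); return o+d*(z-o[2])/d[2]
E
python3 - <<'E'
from h import *; from bench import r; import pickle
c=r.read_camera("wrist"); cv2.imwrite("pics/w1.png",c["image"]); pickle.dump(c,open("w1.pkl","wb"))
s=r.observe(); print(s["tcp_pos"],rot(s["eef_rot"]).as_matrix().round(3).tolist(),s["qpos"].round(2) if hasattr(s["qpos"],"round") else s["qpos"],c["mtx"][0],c["origin"])
print((rot(s["eef_rot"]).inv()*tool(TX,50)).as_rotvec(degrees=True))
E
```

```text
[0.531409   0.21411328 0.1973238 ] [[0.143, 0.973, -0.178], [0.638, -0.229, -0.735], [-0.757, -0.008, -0.654]] [-0.51  0.8  -0.37  1.36  0.62  1.84 -1.21] [371.64829954   0.         322.29880623] [0.56679626 0.35450756 0.24483046]
[ 0.06682749 -0.82640773  0.68624018]
```

View pics/w1.png

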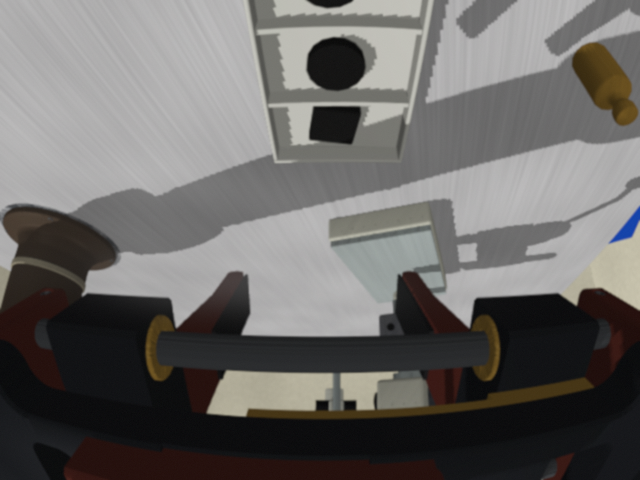

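The wrist view shows the round disc at (335,64) in the middle compartment, and joint 6 is close to its limit at 50°, so I drop to 45°.

Run:
```python
from h import *; from bench import r; import pickle
c=pickle.load(open("w1.pkl","rb"))
a,sa=blob(c["image"],lambda a:a.max(2)<60,(335,64),34); print(a,sa,wonz(c,a,.014),wonz(c,a,.016))
s=r.observe(); D=np.array([.536,.190,0]); D=(D+np.r_[wonz(c,a,.0135)[:2],0])/2; print(D)
q=tool(TX,45); p=D-.0074*TX/np.linalg.norm(TX); b=-q.as_matrix()[:,2]
rows(s["tcp_pos"],rot(s["eef_rot"]),[(p+[0,0,.0265]+b*.08,q,8,.07),(p+[0,0,.0265]+b*.04,q,3,.06)])
```

```text
[335.66113646  63.62173372] [ 307   38   58   53 2411] [0.53432835 0.1934393  0.014     ] [0.53460967 0.19483485 0.016     ]
[0.53512901 0.19154521 0.        ]
0.07,0.0143,0.0013,0.0053,0,0.5,0.1,
0.07,0.0143,0.0013,0.0054,0,0.5,0.1,
0.07,0.0142,0.0012,0.0055,0,0.5,0.1,
0.07,0.0142,0.0012,0.0057,0,0.5,0.1,
0.07,0.0141,0.0012,0.0058,0,0.5,0.1,
0.07,0.0141,0.0012,0.0059,0,0.6,0.1,
0.07,0.014,0.0011,0.006,0,0.5,0,
0.07,0.0139,0.0011,0.0061,0,0.6,0.1,
0.06,0,0,0.0133,0,0,0,
0.06,0,0,0.0134,0,0,0,
0.06,0,0,0.0133,0,0,0
11 rows; max 0.0143 0.6
```

arm_command --plan '[0.07, 0.0143, 0.0013, 0.0053, 0, 0.5, 0.1, 0.07, 0.0143, 0.0013, 0.0054, 0, 0.5, 0.1, 0.07, 0.0142, 0.0012, 0.0055, 0, 0.5, 0.1, 0.07, 0.0142, 0.0012, 0.0057, 0, 0.5, 0.1, 0.07, 0.0141, 0.0012, 0.0058, 0, 0.5, 0.1, 0.07, 0.0141, 0.0012, 0.0059, 0, 0.6, 0.1, 0.07, 0.014, 0.0011, 0.006, 0, 0.5, 0, 0.07, 0.0139, 0.0011, 0.0061, 0, 0.6, 0.1, 0.06, 0, 0, 0.0133, 0, 0, 0, 0.06, 0, 0, 0.0134, 0, 0, 0, 0.06, 0, 0, 0.0133, 0, 0, 0, 0.06, 0, 0, 0, 0, 0, 0]'

```text
clock: 4.15
tcp_pos: [0.5452, 0.2177, 0.0602]
eef_rot: [0.232, 0.732, 0.567, -0.298]
contact_force: [0.4, 1.1, 1.0]
gripper_width: 0.0598
grip_force: 0.0
```

Run:
```python
from h import *; from bench import r
c=r.read_camera("wrist"); s=r.observe(); D=np.array([.5351,.1915,0])
print(s["tcp_pos"],s["qpos"],s["gripper_width"],s["contact_force"])
try:
    a,sa=blob(c["image"],lambda a:a.max(2)<60,(320,200),100); print(a,sa,wonz(c,a,.013))
except Exception as e: print(e)
q=tool(TX,45); p=D-.0074*TX/np.linalg.norm(TX); cv2.imwrite("pics/w2.png",c["image"])
rows(s["tcp_pos"],rot(s["eef_rot"]),[(p+[0,0,.0265],q,5,.06)])
```

```text
[0.54541437 0.21861212 0.06061827] [-0.47540261  0.94414354 -0.39056524  1.39486324  0.64622654  1.62560437
 -1.31318941] 0.06006329691488422 [ 0.12284409  0.5301143  -1.42198685]
[301.16095425 147.82621169] [ 245  103  109   91 6623] [0.5472816  0.26508929 0.013     ]
0.06,0.0017,-0.0007,0.0079,-0.1,-0.1,-0.1,
0.06,0.0017,-0.0007,0.0079,-0.1,-0.1,-0.1,
0.06,0.0017,-0.0007,0.0078,-0.1,-0.2,-0.1,
0.06,0.0018,-0.0007,0.0079,0,-0.1,-0.1,
0.06,0.0018,-0.0007,0.0078,-0.1,-0.2,-0.2
5 rows; max 0.0079 0.2
```

View pics/w2.png

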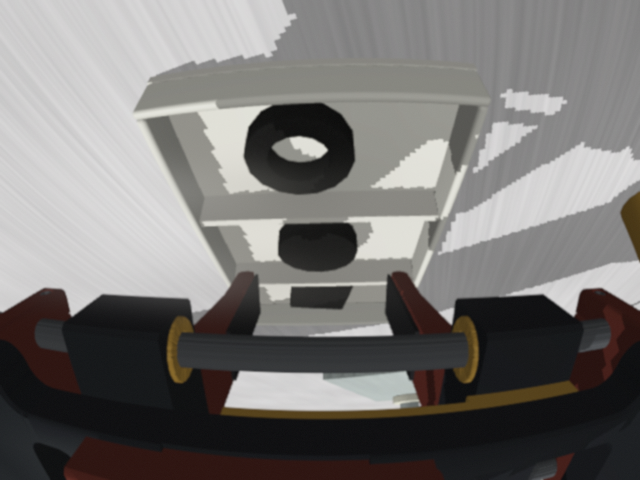

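The wrist view shows the ring nearest the camera and the disc at (318,246), centred between the fingers (tips about 250 and 393). I go down the last stretch and close.

arm_command --plan '[0.06, 0.0017, -0.0007, 0.0079, -0.1, -0.1, -0.1, 0.06, 0.0017, -0.0007, 0.0079, -0.1, -0.1, -0.1, 0.06, 0.0017, -0.0007, 0.0078, -0.1, -0.2, -0.1, 0.06, 0.0018, -0.0007, 0.0079, 0, -0.1, -0.1, 0.06, 0.0018, -0.0007, 0.0078, -0.1, -0.2, -0.2, 0.06, 0, 0, 0, 0, 0, 0, 0.06, 0, 0, 0, 0, 0, 0]'

```text
clock: 5.08
tcp_pos: [0.537, 0.1996, 0.0265]
eef_rot: [0.237, 0.726, 0.571, -0.301]
contact_force: [0.0, 0.1, 0.4]
gripper_width: 0.06
grip_force: 0.0
```

Run:
```python
from h import *; from bench import r
c=r.read_camera("wrist"); s=r.observe(); D=np.array([.5351,.1915,0])
print(s["tcp_pos"],s["qpos"],s["gripper_width"],s["contact_force"]);print((rot(s["eef_rot"]).inv()*tool(TX,45)).as_rotvec(degrees=True))
cv2.imwrite("pics/w3.png",c["image"])
q=tool(TX,45); p=D-.0074*TX/np.linalg.norm(TX)
rows(s["tcp_pos"],rot(s["eef_rot"]),[(p+[0,0,.0265],q,1,.06)])
```

```text
[0.53700892 0.19962463 0.02659923] [-0.46529629  0.96965384 -0.38264421  1.45007847  0.67062337  1.56493698
 -1.33574153] 0.05997194080900223 [-0.99878374  0.59457087 -0.49017814]
[ 0.06260537 -0.02823525  0.032603  ]
0.06,-0.0006,0.0001,0.0007,0.1,0,0
1 rows; max 0.0007 0.1
```

View pics/w3.png

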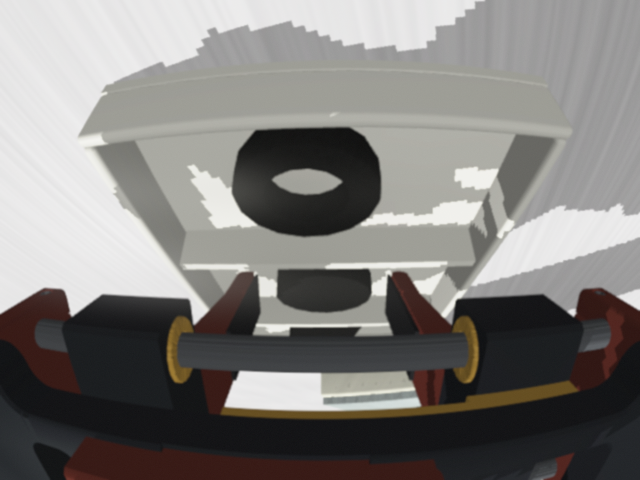

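The disc, spanning columns 277–371, sits centred between the pads, so I close on it and check the width.

arm_command --plan '[0.04, 0, 0, 0, 0, 0, 0, 0.04, 0, 0, 0, 0, 0, 0, 0.04, 0, 0, 0, 0, 0, 0, 0.04, 0, 0, 0, 0, 0, 0, 0.04, 0, 0, 0, 0, 0, 0, 0.04, 0, 0, 0, 0, 0, 0]'

```text
clock: 5.88
tcp_pos: [0.537, 0.1995, 0.0266]
eef_rot: [0.237, 0.726, 0.571, -0.301]
contact_force: [0.1, 0.8, 2.2]
gripper_width: 0.0431
grip_force: 30.0
```

arm_command --plan '[0.04, -0.009, 0, -0.009, 0, 0, 0, 0.04, -0.016, 0, -0.016, 0, 0, 0, 0.04, -0.02, 0, -0.02, 0, 0, 0, 0.04, -0.02, 0, -0.02, 0, 0, 0, 0.04, -0.02, 0, -0.02, 0, 0, 0, 0.04, 0, 0, 0, 0, 0, 0]'

```text
clock: 6.62
tcp_pos: [0.5378, 0.2002, 0.15]
eef_rot: [0.237, 0.727, 0.571, -0.298]
contact_force: [-0.2, -0.6, -1.7]
gripper_width: 0.0431
grip_force: 30.0
```

Run:
```python
from h import *; from bench import r; import pickle
c=r.read_camera("wrist"); s=r.observe(); t=r.read_camera("top"); sd=r.read_camera("side")
print(s["clock"],s["tcp_pos"],s["gripper_width"],s["grip_force"],s["contact_force"]); pickle.dump((c,t,sd),open("c4.pkl","wb"))
a=c["image"][100:440,120:520]; p=px(sd,s["tcp_pos"]).astype(int); print(p)
b=cv2.resize(sd["image"][p[1]-70:p[1]+70,p[0]-80:p[0]+80],(400,340),interpolation=cv2.INTER_CUBIC)
cv2.imwrite("pics/w4.png",np.clip(np.hstack([a,b])*1.4,0,255).astype(np.uint8))
```

```text
6.675 [0.53732595 0.19975786 0.14831691] 0.043191863835943374 30.000030398368835 [ 0.4926585   0.22457181 -0.17547914]
[345 301]
```

View pics/w4.png

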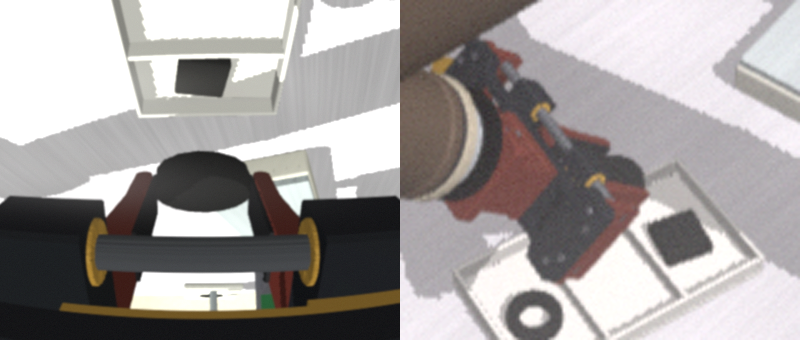

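The disc is held flat and squarely between the pads (left half, about (202,180)), and the compartment it came from is empty, with the ring and square still in place.

```bash
cat >> h.py <<'E'
def wpx(c,p):
    v=rot(c["attitude"]).inv().apply(np.array(p)-c["origin"]); K=c["mtx"]; t=np.arccos(-v[2]/np.linalg.norm(v)); d=np.array([v[0],-v[1]]); return K[:2,2]+K[0,0]*t*d/np.hypot(*d)
E
python3 - <<'E'
from h import *; from bench import r; import pickle
c,t,sd=pickle.load(open("c4.pkl","rb")); s=r.observe(); f=TX/np.linalg.norm(TX)
p=np.array(s["tcp_pos"])
for df in(.0014,.0044,.0074,.0104,.0134):
    C=p+f*df+[0,0,-.0165]; print(df,wpx(c,C+f*.022+[0,0,.006])[1].round(1),wpx(c,C-f*.022-[0,0,.006])[1].round(1),"obs 252 312")
m=(c["image"].max(2)<75)[:,322]; i=np.where(m)[0]; print(i[(i>230)&(i<330)][[0,-1]])
q=tool(SX,45); e=FOOT-.0074*SX
rows(s["tcp_pos"],rot(s["eef_rot"]),[(e-.12*SX+[0,0,.0725],q,12,.04)])
E
```

```text
0.0014 299.9 231.8 obs 252 312
0.0044 302.1 235.7 obs 252 312
0.0074 304.2 239.5 obs 252 312
0.0104 306.3 243.1 obs 252 312
0.0134 308.4 246.6 obs 252 312
[251 311]
0.04,-0.0081,0.0043,0.0168,-1.3,0,-1.3,
0.04,-0.0082,0.0038,0.0169,-1.3,0,-1.3,
0.04,-0.0082,0.0032,0.017,-1.3,0,-1.3,
0.04,-0.0083,0.0026,0.017,-1.2,0,-1.2,
0.04,-0.0084,0.0021,0.0171,-1.3,0,-1.3,
0.04,-0.0084,0.0015,0.0171,-1.2,0,-1.2,
0.04,-0.0084,0.001,0.0171,-1.3,0,-1.3,
0.04,-0.0084,0.0004,0.0172,-1.2,0,-1.2,
0.04,-0.0084,-0.0001,0.0172,-1.3,0,-1.3,
0.04,-0.0084,-0.0007,0.0171,-1.2,0,-1.2,
0.04,-0.0084,-0.0013,0.0171,-1.3,0,-1.3,
0.04,-0.0085,-0.0018,0.0171,-1.2,0,-1.2
12 rows; max 0.0172 1.3
```

Run:
```python
from h import *; import pickle
c,t,sd=pickle.load(open("c4.pkl","rb")); f=TX/np.linalg.norm(TX); y=np.array([-f[1],f[0],0]); p=np.array([.5373,.1998,.148])
for lat in(-.012,-.006,0,.006,.012):
    o=[]
    for d in np.arange(-.01,.05,.002):
        u=px(t,[*(p+f*d+y*lat)[:2],.138]); o.append(int(cv2.getRectSubPix(t["image"],(1,1),(float(u[0]),float(u[1]))).max()))
    print(lat,o)
```

```text
-0.012 [138, 114, 68, 35, 27, 32, 37, 34, 36, 36, 36, 38, 40, 39, 37, 36, 34, 36, 59, 106, 137, 141, 137, 138, 139, 128, 116, 122, 137, 134]
-0.006 [77, 34, 31, 36, 37, 37, 37, 36, 36, 38, 39, 37, 40, 39, 39, 38, 36, 39, 34, 38, 78, 121, 139, 140, 139, 131, 123, 128, 131, 136]
0 [32, 30, 33, 37, 38, 39, 39, 38, 37, 40, 40, 39, 39, 39, 41, 41, 38, 39, 38, 32, 54, 109, 143, 140, 139, 127, 119, 126, 135, 135]
0.006 [58, 34, 37, 39, 39, 38, 40, 39, 40, 39, 37, 37, 38, 38, 41, 40, 39, 37, 35, 36, 58, 109, 136, 141, 139, 136, 130, 129, 139, 140]
0.012 [121, 74, 31, 32, 35, 37, 38, 39, 39, 40, 41, 41, 39, 38, 38, 39, 37, 36, 37, 77, 114, 135, 140, 138, 138, 129, 123, 130, 134, 136]
```

Run:
```python
from h import *; from bench import r
s=r.observe(); q=tool(SX,45); e=FOOT-.0105*SX
rows(s["tcp_pos"],rot(s["eef_rot"]),[(e-.12*SX+[0,0,.0725],q,12,.04)])
```

```text
0.04,-0.0079,0.0042,0.0166,-1.3,0,-1.3,
0.04,-0.008,0.0037,0.0167,-1.3,0,-1.3,
0.04,-0.0081,0.0031,0.0168,-1.3,0,-1.3,
0.04,-0.0081,0.0026,0.0169,-1.2,0,-1.2,
0.04,-0.0082,0.002,0.0169,-1.3,0,-1.3,
0.04,-0.0082,0.0015,0.0169,-1.2,0,-1.2,
0.04,-0.0082,0.0009,0.017,-1.3,0,-1.3,
0.04,-0.0083,0.0004,0.017,-1.2,0,-1.2,
0.04,-0.0083,-0.0002,0.017,-1.3,0,-1.3,
0.04,-0.0082,-0.0007,0.0169,-1.2,0,-1.2,
0.04,-0.0082,-0.0013,0.0169,-1.3,0,-1.3,
0.04,-0.0082,-0.0019,0.017,-1.2,0,-1.2
12 rows; max 0.017 1.3
```

arm_command --plan '[0.04, -0.0079, 0.0042, 0.0166, -1.3, 0, -1.3, 0.04, -0.008, 0.0037, 0.0167, -1.3, 0, -1.3, 0.04, -0.0081, 0.0031, 0.0168, -1.3, 0, -1.3, 0.04, -0.0081, 0.0026, 0.0169, -1.2, 0, -1.2, 0.04, -0.0082, 0.002, 0.0169, -1.3, 0, -1.3, 0.04, -0.0082, 0.0015, 0.0169, -1.2, 0, -1.2, 0.04, -0.0082, 0.0009, 0.017, -1.3, 0, -1.3, 0.04, -0.0083, 0.0004, 0.017, -1.2, 0, -1.2, 0.04, -0.0083, -0.0002, 0.017, -1.3, 0, -1.3, 0.04, -0.0082, -0.0007, 0.0169, -1.2, 0, -1.2, 0.04, -0.0082, -0.0013, 0.0169, -1.3, 0, -1.3, 0.04, -0.0082, -0.0019, 0.017, -1.2, 0, -1.2, 0.04, 0, 0, 0, 0, 0, 0, 0.04, 0, 0, 0, 0, 0, 0]'

```text
clock: 8.52
tcp_pos: [0.5372, -0.014, 0.0723]
eef_rot: [0.288, 0.608, 0.696, -0.252]
contact_force: [-0.3, 0.1, -0.6]
gripper_width: 0.0429
grip_force: 30.0
```

Run:
```python
from h import *; from bench import r; import pickle
c=r.read_camera("wrist"); t=r.read_camera("top"); s=r.observe(); pickle.dump((c,t,dict(s)),open("c5.pkl","wb"))
p=np.array(s["tcp_pos"]); print(s["clock"],p,s["qpos"],s["contact_force"],s["gripper_width"])
q=tool(SX,45); print((rot(s["eef_rot"]).inv()*q).as_rotvec(degrees=True))
f=SX; y=SY
for lat in(-.012,-.006,0,.006,.012):
    o=[]
    for d in np.arange(-.016,.04,.002):
        u=px(t,[*(p+f*d+y*lat)[:2],p[2]-.0105]); o.append(int(cv2.getRectSubPix(t["image"],(1,1),(float(u[0]),float(u[1]))).max()))
    print(lat,o)
e=FOOT-.0105*SX
rows(p,rot(s["eef_rot"]),[(e-.05*SX+[0,0,.0725],q,5,.04),(e+[0,0,.0715],q,7,.04),(e+[0,0,.0645],q,4,.04)])
```

```text
8.625 [ 0.53745978 -0.01363428  0.07250646] [-0.22097576  0.69204027 -0.37729091  1.94552168  1.01433169  1.24221615
 -1.13318514] [ 0.03356433  0.27176449 -1.13275751] 0.043074579287735865
[ 0.00572916 -0.04687278 -0.03589024]
-0.012 [93, 92, 93, 87, 67, 36, 29, 30, 31, 32, 33, 35, 32, 32, 35, 37, 36, 34, 31, 30, 33, 48, 71, 87, 103, 119, 121, 119]
-0.006 [94, 90, 73, 40, 28, 30, 33, 32, 33, 34, 35, 33, 30, 31, 32, 30, 34, 33, 33, 34, 35, 32, 29, 73, 109, 121, 117, 116]
0 [92, 79, 45, 32, 29, 32, 34, 32, 32, 33, 34, 32, 31, 35, 36, 33, 32, 35, 33, 33, 34, 32, 27, 48, 96, 125, 120, 117]
0.006 [93, 85, 63, 38, 29, 34, 33, 32, 32, 34, 34, 31, 34, 34, 33, 32, 34, 34, 36, 36, 35, 34, 37, 44, 90, 114, 119, 116]
0.012 [90, 91, 88, 74, 43, 30, 27, 32, 34, 31, 34, 32, 30, 31, 33, 37, 34, 35, 33, 32, 33, 35, 54, 86, 111, 121, 117, 118]
0.04,-0.0101,-0.0001,0.0101,0,0,0,
0.04,-0.0101,-0.0001,0.0101,0,0,0,
0.04,-0.0101,-0.0001,0.0101,0,0,0,
0.04,-0.0101,-0.0002,0.01,0,0,0,
0.04,-0.01,-0.0001,0.0101,0,0,0,
0.04,-0.005,0,0.0051,0,0,0,
0.04,-0.005,0,0.0052,0,0,0,
0.04,-0.0049,0,0.0051,0,0,0,
0.04,-0.005,0,0.0052,0,0,0,
0.04,-0.0049,0,0.0051,0,0,0,
0.04,-0.005,0,0.0052,0,0,0,
0.04,-0.0049,0,0.0051,0,0,0,
0.04,0.0012,0,0.0012,0,0,0,
0.04,0.0012,0,0.0013,0,0,0,
0.04,0.0013,0,0.0012,0,0,0,
0.04,0.0012,0,0.0013,0,0,0
16 rows; max 0.0101 0.0
```

arm_command --plan '[0.04, -0.0101, -0.0001, 0.0101, 0, 0, 0, 0.04, -0.0101, -0.0001, 0.0101, 0, 0, 0, 0.04, -0.0101, -0.0001, 0.0101, 0, 0, 0, 0.04, -0.0101, -0.0002, 0.01, 0, 0, 0, 0.04, -0.01, -0.0001, 0.0101, 0, 0, 0, 0.04, -0.005, 0, 0.0051, 0, 0, 0, 0.04, -0.005, 0, 0.0052, 0, 0, 0, 0.04, -0.0049, 0, 0.0051, 0, 0, 0, 0.04, -0.005, 0, 0.0052, 0, 0, 0, 0.04, -0.0049, 0, 0.0051, 0, 0, 0, 0.04, -0.005, 0, 0.0052, 0, 0, 0, 0.04, -0.0058, 0, 0.006, 0, 0, 0, 0.04, 0, 0, 0, 0, 0, 0, 0.04, 0, 0, 0, 0, 0, 0]'

```text
clock: 10.38
tcp_pos: [0.553, -0.1361, 0.0716]
eef_rot: [0.288, 0.608, 0.696, -0.252]
contact_force: [0.6, 1.3, -0.2]
gripper_width: 0.0429
grip_force: 30.0
```

Run:
```python
from h import *; from bench import r
c=r.read_camera("wrist"); sd=r.read_camera("side"); s=r.observe(); p=np.array(s["tcp_pos"]); print(p,s["contact_force"],FOOT-.0092*SX)
u=px(sd,p).astype(int); print(u)
a=c["image"][200:450,120:520]; b=cv2.resize(sd["image"][u[1]-70:u[1]+55,u[0]-100:u[0]+100],(400,250),interpolation=cv2.INTER_CUBIC)
cv2.imwrite("pics/w6.png",np.clip(np.hstack([a,b])*1.5,0,255).astype(np.uint8))
```

```text
[ 0.55306687 -0.13587891  0.07162947] [ 0.32542852 -0.73825855  1.29893078] [ 0.553358  -0.1351828  0.       ]
[450 230]
```

View pics/w6.png

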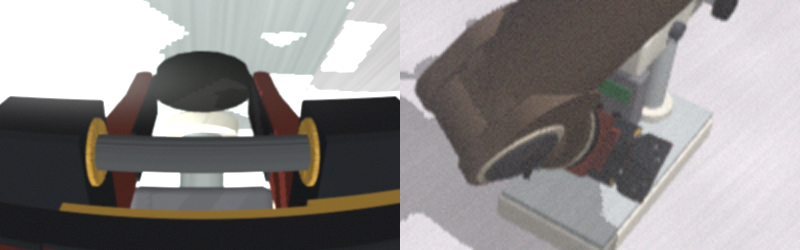

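The disc, at left (202,80), is laterally in line with the column behind it and nothing is touching, so I lower it.

arm_command --plan '[0.04, 0.0014, 0, 0.0014, 0, 0, 0, 0.04, 0.0014, 0, 0.0014, 0, 0, 0, 0.04, 0.0014, 0, 0.0014, 0, 0, 0, 0.04, 0.0007, 0, 0.0007, 0, 0, 0, 0.04, 0.0007, 0, 0.0007, 0, 0, 0, 0.04, 0, 0, 0, 0, 0, 0, 0.04, 0, 0, 0, 0, 0, 0]'

```text
clock: 11.35
tcp_pos: [0.553, -0.1363, 0.0638]
eef_rot: [0.288, 0.608, 0.696, -0.252]
contact_force: [-0.1, 0.1, 0.3]
gripper_width: 0.0429
grip_force: 30.0
```

arm_command --plan '[0.04, 0.0004, 0, 0.0004, 0, 0, 0, 0.04, 0.0004, 0, 0.0004, 0, 0, 0, 0.04, 0, 0, 0, 0, 0, 0, 0.04, 0, 0, 0, 0, 0, 0]'

```text
clock: 11.85
tcp_pos: [0.553, -0.1363, 0.0626]
eef_rot: [0.288, 0.608, 0.696, -0.252]
contact_force: [0.2, 0.3, 0.1]
gripper_width: 0.0431
grip_force: 30.0
```

arm_command --plan '[0.04, 0.0004, 0, 0.0004, 0, 0, 0, 0.04, 0.0003, 0, 0.0003, 0, 0, 0, 0.04, 0, 0, 0, 0, 0, 0, 0.04, 0, 0, 0, 0, 0, 0]'

```text
clock: 12.35
tcp_pos: [0.5531, -0.1363, 0.0625]
eef_rot: [0.289, 0.608, 0.695, -0.252]
contact_force: [-2.5, 3.0, 7.5]
gripper_width: 0.0434
grip_force: 30.0
```

Contact with the table at 7.5 N; I open the fingers.

arm_command --plan '[0.048, 0, 0, 0, 0, 0, 0, 0.056, 0, 0, 0, 0, 0, 0, 0.064, 0, 0, 0, 0, 0, 0, 0.064, 0, 0, 0, 0, 0, 0, 0.064, 0, 0, 0, 0, 0, 0]'

```text
clock: 12.98
tcp_pos: [0.553, -0.1363, 0.0616]
eef_rot: [0.288, 0.608, 0.696, -0.252]
contact_force: [0.9, -1.0, 1.1]
gripper_width: 0.0643
grip_force: 0.1
```

Run:
```python
from h import *; from bench import r
s=r.observe(); p=np.array(s["tcp_pos"]); print(p,s["contact_force"],s["gripper_width"])
q=tool(SX,45); e=p
rows(p,rot(s["eef_rot"]),[(e-.02*SX+[0,0,.002],q,4,.064),(e-.17*SX+[0,0,.02],q,9,.064)])
```

```text
[ 0.55298239 -0.13633885  0.06157295] [ 0.85858786 -0.95911003  1.06066069] 0.0642828427510751
0.064,0.0032,0,-0.0039,0,0,0,
0.064,0.0032,0,-0.0039,0,0,0,
0.064,0.0032,0,-0.0039,0,0,0,
0.064,0.0031,0,-0.0039,0,0,0,
0.064,0.0104,0,-0.0132,0,0,0,
0.064,0.0104,0,-0.0132,0,0,0,
0.064,0.0104,0,-0.0132,0,0,0,
0.064,0.0104,0,-0.0132,0,0,0,
0.064,0.0104,0,-0.0132,0,0,0,
0.064,0.0103,0,-0.0132,0,0,0,
0.064,0.0104,-0.0001,-0.0132,0,0,0,
0.064,0.0103,0,-0.0132,0,0,0,
0.064,0.0104,-0.0001,-0.0132,0,0,0
13 rows; max 0.0132 0.0
```

arm_command --plan '[0.064, 0.0032, 0, -0.0039, 0, 0, 0, 0.064, 0.0032, 0, -0.0039, 0, 0, 0, 0.064, 0.0032, 0, -0.0039, 0, 0, 0, 0.064, 0.0031, 0, -0.0039, 0, 0, 0, 0.064, 0.0104, 0, -0.0132, 0, 0, 0, 0.064, 0.0104, 0, -0.0132, 0, 0, 0, 0.064, 0.0104, 0, -0.0132, 0, 0, 0, 0.064, 0.0104, 0, -0.0132, 0, 0, 0, 0.064, 0.0104, 0, -0.0132, 0, 0, 0, 0.064, 0.0103, 0, -0.0132, 0, 0, 0, 0.064, 0.0104, -0.0001, -0.0132, 0, 0, 0, 0.064, 0.0103, 0, -0.0132, 0, 0, 0, 0.064, 0.0104, -0.0001, -0.0132, 0, 0, 0, 0.064, 0, 0, 0, 0, 0, 0]'

```text
clock: 14.72
tcp_pos: [0.5301, 0.0341, 0.0816]
eef_rot: [0.288, 0.607, 0.696, -0.251]
contact_force: [0.4, -0.7, -0.7]
gripper_width: 0.0638
grip_force: 0.0
```

Run:
```python
from h import *; from bench import r; import pickle
c=r.read_camera("wrist"); sd=r.read_camera("side"); s=r.observe(); p=np.array(s["tcp_pos"]); print(s["clock"],p,s["contact_force"]); pickle.dump((c,sd,p),open("c7.pkl","wb"))
for nm,P in(("disc",FOOT+[0,0,.052]),("foot",FOOT+[0,0,.084])): print(nm,wpx(c,P).round(1),px(sd,P).round(1))
w=wpx(c,FOOT+[0,0,.06]).astype(int); u=px(sd,FOOT+[0,0,.06]).astype(int)
a=c["image"][max(w[1]-125,0):,:][:250,max(w[0]-160,0):][:,:320]
cr=lambda im,u,hw,hh:im[max(u[1]-hh,0):u[1]+hh,max(u[0]-hw,0):u[0]+hw]
a=cr(c["image"],w,80,60);b=cr(sd["image"],u,80,60)
cv2.imwrite("pics/w7.png",np.clip(np.hstack([cv2.resize(a,(400,300)),cv2.resize(b,(400,300))])*1.5,0,255).astype(np.uint8)); print(w,u)
```

```text
14.825 [0.53002114 0.03192987 0.08164067] [ 0.93322252 -0.69588951  1.11909112]
disc [324.4 348.1] [451.6 234. ]
foot [324.4 382.8] [453.7 223.7]
[324 356] [452 231]
```

View pics/w7.png

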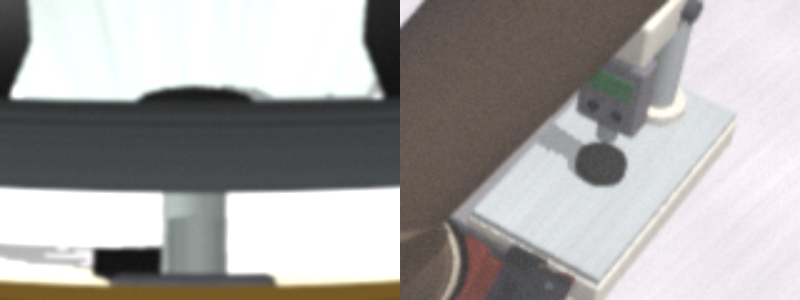

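The side crop shows the disc at (602,164) lying flat, directly below the foot stem at (607,135), which matches the predicted pixels to about 1 px. Next is the ball.

Run:
```python
from h import *; from bench import r
s=r.observe(); q=tool(SX,0); B=FOOT-.101*SX+.125*SY
rows(s["tcp_pos"],rot(s["eef_rot"]),[((.53,.08,.32),q,9,.07),((.655,.04,.41),q,5,.07),(B+[0,0,.40],q,3,.07)])
```

```text
0.07,-0.015,0.0007,-0.0225,0,5,0,
0.07,-0.013,0.0007,-0.0237,0,5,0,
0.07,-0.0109,0.0007,-0.0247,0,5,0,
0.07,-0.0087,0.0007,-0.0256,0,5,0,
0.07,-0.0064,0.0007,-0.0262,0,5,0,
0.07,-0.0041,0.0007,-0.0267,0,5,0,
0.07,-0.0017,0.0007,-0.0269,0,5,0,
0.07,0.0006,0.0008,-0.027,0,5,0,
0.07,0.0029,0.0007,-0.0269,0,5,-0.1,
0.07,-0.0113,0.0237,-0.018,0,0,0,
0.07,-0.0113,0.0237,-0.018,0,0,0,
0.07,-0.0113,0.0237,-0.018,0,0,0,
0.07,-0.0114,0.0237,-0.018,0,0,0,
0.07,-0.0113,0.0237,-0.0179,0,0,0,
0.07,-0.0227,0.0002,0.0033,0,0,0,
0.07,-0.0227,0.0002,0.0034,0,0,0,
0.07,-0.0227,0.0002,0.0033,0,0,0
17 rows; max 0.027 5.0
```

arm_command --plan '[0.07, -0.015, 0.0007, -0.0225, 0, 5, 0, 0.07, -0.013, 0.0007, -0.0237, 0, 5, 0, 0.07, -0.0109, 0.0007, -0.0247, 0, 5, 0, 0.07, -0.0087, 0.0007, -0.0256, 0, 5, 0, 0.07, -0.0064, 0.0007, -0.0262, 0, 5, 0, 0.07, -0.0041, 0.0007, -0.0267, 0, 5, 0, 0.07, -0.0017, 0.0007, -0.0269, 0, 5, 0, 0.07, 0.0006, 0.0008, -0.027, 0, 5, 0, 0.07, 0.0029, 0.0007, -0.0269, 0, 5, -0.1, 0.07, -0.0113, 0.0237, -0.018, 0, 0, 0, 0.07, -0.0113, 0.0237, -0.018, 0, 0, 0, 0.07, -0.0113, 0.0237, -0.018, 0, 0, 0, 0.07, -0.0114, 0.0237, -0.018, 0, 0, 0, 0.07, -0.0113, 0.0237, -0.0179, 0, 0, 0, 0.07, -0.0227, 0.0002, 0.0033, 0, 0, 0, 0.07, -0.0227, 0.0002, 0.0034, 0, 0, 0, 0.07, -0.0227, 0.0002, 0.0033, 0, 0, 0, 0.07, 0, 0, 0, 0, 0, 0, 0.07, 0, 0, 0, 0, 0, 0]'

```text
clock: 17.2
tcp_pos: [0.6645, -0.0268, 0.4001]
eef_rot: [-0.0, 0.657, 0.754, 0.0]
contact_force: [-0.5, 0.1, 0.3]
gripper_width: 0.07
grip_force: 0.0
```

Run:
```python
from h import *; from bench import r
s=r.observe(); q=tool(SX,0); B=FOOT-.101*SX+.125*SY; c=r.read_camera("wrist")
print(s["clock"],s["tcp_pos"],B,s["qpos"],s["contact_force"])
print(wpx(c,B+[0,0,.311]))
try:
    a,sa=blob(c["image"],lambda a:a.max(2)<50,tuple(int(v) for v in wpx(c,B+[0,0,.311])),60); print(a,sa,wonz(c,a,.311))
except Exception as x: print(x)
rows(s["tcp_pos"],rot(s["eef_rot"]),[(B+[0,0,.311],q,7,.07)])
```

```text
17.2 [ 0.66448399 -0.02681102  0.40012661] [ 0.66484  -0.027334  0.      ] [ 0.33159488  0.46979061 -0.5918348   1.20588233  0.25480622  1.53774232
 -0.08039032] [-0.54799886  0.08328257  0.2788741 ]
[325.66400297 254.10853706]
[320.93170176 252.57427433] [ 298  229   47   48 1757] [ 0.66164194 -0.02672233  0.311     ]
0.07,-0.0001,0,0.0127,0,0,0,
0.07,-0.0001,0,0.0127,0,0,0,
0.07,-0.0001,0.0001,0.0127,0,0,0,
0.07,-0.0001,0,0.0128,0,0,0,
0.07,-0.0001,0.0001,0.0127,0,0,0,
0.07,-0.0001,0,0.0128,0,0,0,
0.07,0,0.0001,0.0127,0,0,0.1
7 rows; max 0.0128 0.1
```

The wrist camera puts the ball 3 mm nearer than the top camera does, so I split the difference, go down and pinch.

arm_command --plan '[0.07, -0.0001, -0.0003, 0.0127, 0, 0, 0, 0.07, -0.0001, -0.0003, 0.0127, 0, 0, 0, 0.07, -0.0001, -0.0003, 0.0127, 0, 0, 0, 0.07, -0.0001, -0.0002, 0.0128, 0, 0, 0, 0.07, -0.0001, -0.0002, 0.0127, 0, 0, 0, 0.07, -0.0001, 0, 0.0128, 0, 0, 0, 0.07, 0, 0, 0.0127, 0, 0, 0, 0.06, 0, 0, 0, 0, 0, 0, 0.05, 0, 0, 0, 0, 0, 0, 0.04, 0, 0, 0, 0, 0, 0, 0.028, 0, 0, 0, 0, 0, 0, 0.028, 0, 0, 0, 0, 0, 0, 0.028, 0, 0, 0, 0, 0, 0, 0.028, 0, 0, 0, 0, 0, 0]'

```text
clock: 19.0
tcp_pos: [0.6638, -0.028, 0.3113]
eef_rot: [0.0, 0.657, 0.754, 0.0]
contact_force: [0.4, -0.7, 2.9]
gripper_width: 0.0306
grip_force: 30.0
```

Run:
```python
import numpy as np
def P(t): return np.array([.035-.165*np.cos(.6-t),.218+.165*np.sin(.6-t)])
T=np.r_[np.linspace(0,.85,18),.9,.95,1.0]; acc=P(0)
for a,b in zip(T[:-1],T[1:]):
    d=np.round(-(P(b)-acc),4); acc=acc-d; print(f"0.028,{d[0]:g},0,{d[1]:g},0,0,0,")
```

```text
0.028,0.0045,0,0.0069,0,0,0,
0.028,0.0041,0,0.0072,0,0,0,
0.028,0.0038,0,0.0073,0,0,0,
0.028,0.0034,0,0.0075,0,0,0,
0.028,0.003,0,0.0077,0,0,0,
0.028,0.0027,0,0.0078,0,0,0,
0.028,0.0022,0,0.0079,0,0,0,
0.028,0.0018,0,0.0081,0,0,0,
0.028,0.0015,0,0.0081,0,0,0,
0.028,0.001,0,0.0082,0,0,0,
0.028,0.0006,0,0.0082,0,0,0,
0.028,0.0002,0,0.0083,0,0,0,
0.028,-0.0002,0,0.0082,0,0,0,
0.028,-0.0006,0,0.0082,0,0,0,
0.028,-0.001,0,0.0082,0,0,0,
0.028,-0.0015,0,0.0081,0,0,0,
0.028,-0.0018,0,0.0081,0,0,0,
0.028,-0.0022,0,0.0079,0,0,0,
0.028,-0.0027,0,0.0078,0,0,0,
0.028,-0.003,0,0.0077,0,0,0,
```

arm_command --plan '[0.028, 0.0045, 0, 0.0069, 0, 0, 0, 0.028, 0.0041, 0, 0.0072, 0, 0, 0, 0.028, 0.0038, 0, 0.0073, 0, 0, 0, 0.028, 0.0034, 0, 0.0075, 0, 0, 0, 0.028, 0.003, 0, 0.0077, 0, 0, 0, 0.028, 0.0027, 0, 0.0078, 0, 0, 0, 0.028, 0, 0, 0, 0, 0, 0]'

```text
clock: 19.88
tcp_pos: [0.6608, -0.0062, 0.2666]
eef_rot: [0.0, 0.657, 0.754, 0.0]
contact_force: [-0.4, 0.6, 5.8]
gripper_width: 0.0305
grip_force: 30.0
```

Forces are low and the ball follows. I continue to 0.85.

arm_command --plan '[0.028, 0.0022, 0, 0.0079, 0, 0, 0, 0.028, 0.0018, 0, 0.0081, 0, 0, 0, 0.028, 0.0015, 0, 0.0081, 0, 0, 0, 0.028, 0.001, 0, 0.0082, 0, 0, 0, 0.028, 0.0006, 0, 0.0082, 0, 0, 0, 0.028, 0.0002, 0, 0.0083, 0, 0, 0, 0.028, -0.0002, 0, 0.0082, 0, 0, 0, 0.028, -0.0006, 0, 0.0082, 0, 0, 0, 0.028, -0.001, 0, 0.0082, 0, 0, 0, 0.028, -0.0015, 0, 0.0081, 0, 0, 0, 0.028, -0.0018, 0, 0.0081, 0, 0, 0, 0.028, 0, 0, 0, 0, 0, 0, 0.028, 0, 0, 0, 0, 0, 0]'

```text
clock: 21.5
tcp_pos: [0.6605, -0.0034, 0.1776]
eef_rot: [-0.0, 0.657, 0.754, 0.001]
contact_force: [-2.5, 2.4, 4.9]
gripper_width: 0.0309
grip_force: 30.0
```

arm_command --plan '[0.028, -0.0011, 0, 0.004, 0, 0, 0, 0.028, -0.0011, 0, 0.0039, 0, 0, 0, 0.028, -0.0013, 0, 0.0039, 0, 0, 0, 0.028, -0.0014, 0, 0.0039, 0, 0, 0, 0.028, -0.0015, 0, 0.0039, 0, 0, 0, 0.028, -0.0015, 0, 0.0038, 0, 0, 0, 0.028, 0, 0, 0, 0, 0, 0, 0.028, 0, 0, 0, 0, 0, 0, 0.028, 0, 0, 0, 0, 0, 0]'

```text
clock: 22.62
tcp_pos: [0.6615, -0.0108, 0.1547]
eef_rot: [-0.0, 0.657, 0.754, 0.001]
contact_force: [-3.5, 2.4, 8.2]
gripper_width: 0.0302
grip_force: 30.0
```

Run:
```python
from h import *; from bench import r
sd=r.read_camera("side"); t=r.read_camera("top"); c=r.read_camera("wrist"); s=r.observe(); p=np.array(s["tcp_pos"])
print(s["clock"],p,s["contact_force"],s["gripper_width"]); print("theta",.6-np.arcsin((p[2]-.218)/.165))
u=px(sd,FOOT+[0,0,.2]).astype(int); w=px(t,FOOT+[0,0,.2]).astype(int);print(u,w)
a=cv2.resize(sd["image"][u[1]-90:u[1]+90,u[0]-65:u[0]+65],(400,554),interpolation=cv2.INTER_CUBIC)
b=cv2.resize(c["image"],(400,300)); d=cv2.resize(t["image"][w[1]-60:w[1]+60,w[0]-95:w[0]+95],(400,254))
cv2.imwrite("pics/w8.png",np.clip(np.hstack([a,np.vstack([b,d])])*1.4,0,255).astype(np.uint8))
```

```text
22.775 [ 0.66149635 -0.01080583  0.1546872 ] [-4.26209317  3.33711139  7.92731121] 0.030277577776587853
theta 0.9938147237720801
[461 183] [457 269]
```

View pics/w8.png

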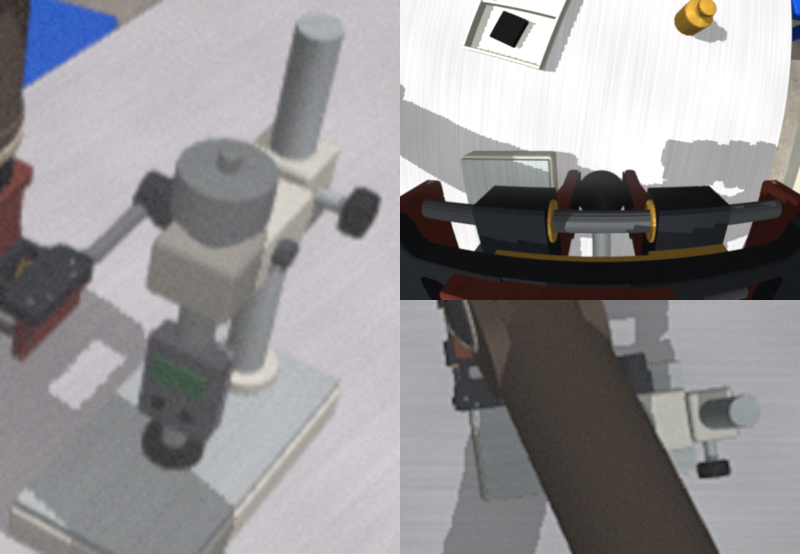

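The side view shows the foot resting on the disc at (172,445), roughly concentric, and the weight lowered. The lever is held at about 0.99 rad with about 8 N on the ball, as expected when the weight rides free. I hand it in.

```bash
python3 -c "
from bench import r
print(r.close_job())"
```

```text
the job is handed in; nothing more can be done
None
```

The job is handed in: the disc lies flat under the foot and the lever is held at about 0.99 rad with about 8 N on the ball. I inferred that the weight rides free from that angle and force (0.92 to 1.08 rad is the free range), because the gap over the collar was not visible. The other items were never touched.

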